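# Seat a vial stopper in the bench press and hold the lever down

### The arm

A 6-joint arm with a two-finger parallel gripper is mounted at the origin on the work surface. World frame = base frame: x ahead of the robot, y to its left, z up, the work surface at z = 0. Lengths are in m, angles in rad, forces in N, time in s.
With the tool pointing down it reaches from about 0.425 to 0.95 m from the base axis. Payload 3.5 kg.
Tool frame: the origin (TCP) lies midway between the tips of the shut fingers; the grasp point (between the pads) lies 19 mm behind it; x points along the fingers, y is the direction in which the jaws open and shut, and the axes are right-handed (so a half turn about x gives the same grasp; the last joint's range is limited). The gripper opens to 85 mm and grips with 20 to 120 N. Pads are 22 mm wide; open, the fingers measure 114 mm over their backs; the gripper's body (76 mm by 85 mm) begins 54 mm behind the grasp point. The pads swing forward as they close: fully open they stand 13 mm farther back than shut.
Start: joints at [-1.477, 0.286, 1.577, -0, 1.279, -0.15], TCP at [0.163, -0.655, 0.231] pointing down, gripper open.
Joint ranges: [-2.77, 2.77], [-0.9, 2.22], [0.21, 2.48], [-1.53, 4.67], [0.24, 2.81], [-2.84, 2.84]. Speed limits (rad/s): [2.79, 2.79, 3.14, 3.14, 3.14, 3.14].

### API

Orientations are given as a unit quaternion [x, y, z, w].
In Python, from plant import sensors, optics, ctrl gives the robot as it stands.
- The arm moves only by the tool arm_command, never from a script. Its argument "increments" is a list that holds one entry, the list of rows, each a list of 4 numbers: the shift along the tool's x, y, z in cm, then the turn about the tool's x in rad. A call has 1 to 20 rows; each row shifts and turns the commanded pose from where the row before left it, along the tool's axes as they then stand; what a row does not reach is not made up. A row lasts 1/8 s, in which the tool goes at most 62.5 mm and 10.7 degrees, less where a joint would pass 70% of its speed; a pose out of reach is approached as far as the arm can. A call with a gripper value outside its range is refused whole. "grip" is the finger opening in cm, from 0 to 8.54, set as the call begins (left out, the last holds). The fingers move at their own pace and stop on an object; "grip_force" is the grip in N (left out, the last holds). Time passes only in rows, so rows that do not move let the fingers close. It gives the time, the measured TCP pose, the force and the opening at its end, in the units of the state.
- sensors.get_state(): the state, without advancing time (a new reading comes with each control period).
- optics.read_camera(name): name is "side" or "top"; returns the picture (400x640x3 uint8, blue, green, red); there is no depth.
- optics.camera_model(name): a dict with "camera_matrix" (3x3 intrinsics, pixels), "world_from_camera" (4x4, takes a point from camera to world coordinates). Camera axes: x right, y up, looking along -z (the intrinsics and any distortion apply to the point x, -y, -z); pixel columns grow to the right and rows downward; lengths in m; the calibration is good to about 2 mm. A picture is of the moment at which its call begins. camera_model takes no time and is no camera call.
- ctrl.sign_off(): hands the job in, once; it reports no verdict.
Trained networks look in the newest picture that a camera, given by its name, has taken for a name from the list of things; names that differ only in an ending like _2 or _b are one class to them, and where a whole thing is asked for, a point or a joint stands for the part that bears it (a point fixed in the world has none). Each returns a list of dicts, best first, with "conf" (0 to 1); they miss things now and then, are a little off and sometimes report something else, mostly with a low value. They report only what shows in the picture. A call takes as long as a camera call. They do not tell look-alikes from the thing itself.
- optics.boxes_of(camera, query): "at" ([row, column] in pixels, amid what is visible of it).
- optics.place_of(camera, query): "at" ([row, column] in pixels: a listed point, or the origin of a listed thing).
The state is a dict: "time": time; "qpos": joint angles; "dq": joint speeds; "joint_efforts": joint torques, N m; "eef_pos": TCP position; "tcp_rot": TCP orientation; "contact_force": force on the tool from outside, world axes, zero at the start; "wrist_torque": the same for the moment, N m; "opening": opening from 0.0 (shut) to 1.0 (fully open).
Only numpy, scipy, OpenCV 4.12 (cv2) and the standard library are available. Lean on these libraries where they do the work, as an engineer would, in place of code of your own. Each camera call takes 0.05 s, during which the arm holds its last target.

### The job

Stand the vial whose rubber stopper is still half raised upright in the round pocket of the press's sliding shuttle, with the stopper left as it is, let go of it and push the shuttle all the way in under the ram. Then bring the press's side lever down by its black cylindrical grip, right to its stop, so that the press seats the stopper fully, and keep it held down against its return spring: the job finishes with the robot still holding the lever on its stop. Do not topple the vial or disturb the other glassware and the jar.

Things in the scene. Friction and masses are not known exactly. Their poses are not given: they have to be found in the camera images.
- vial_center (a point): Loose clear glass vial, 42 mm diameter, 73 mm tall to its lip, 50 to 90 g with its stopper; straight cylindrical body up to 50 mm height, then a shoulder and a 20 mm wide neck. Its dark rubber stopper stands 10 mm proud of the lip (6 mm too high). Point: on the axis, half-way up the glass, 36.5 mm above the vial's underside; z along the axis, up. Told from the sealed vial by the raised dark stopper and the absence of an aluminium cap.
- stopper (a joint): How far the task vial's stopper has been pressed into the neck, m: near 0 at the start (6 mm raised), 0.006 = fully seated, flange on the lip. It slides with about 7 N of friction and stays where pushed. The flange is 19.6 mm wide and 4 mm thick; its top stands 83 mm above the vial's underside when raised, 77 mm when seated.
- stopper_top (a point): Centre of the top face of the task vial's stopper.
- pocket (a point): Round pocket in the press's aluminium shuttle (a sliding plate 76 mm long in x, 66 mm wide in y): 45 mm bore, 10 mm deep, with a 2 mm chamfer. Point: centre of the pocket's floor, 28 mm above the table; the shuttle's top face is 38 mm above the table. Axes: x points the way the shuttle is pushed home (into the press), y across the press, z up. At either side of the shuttle run steel guides lower than its top face.
- shuttle (a joint): Travel of the shuttle, m: 0 = fully drawn out (loading), 0.120 = fully home against its stop with the pocket under the ram. Starts within 0.015 of fully out. About 1.5 N of friction, no spring.
- shuttle_handle (a point): Black upright knob of the shuttle, a cylinder 20 mm in diameter that rises from 28 mm to 76 mm above the table, 100 mm in front of the pocket's centre (along the pocket's -x). Point: on its axis, 55 mm above the table.
- grip_mid (a point): Black revolving hand grip on the end of the press's side lever: a horizontal cylinder, 24 mm in diameter and 90 mm long, that turns freely about its own axis, which is parallel to the pocket's y axis. Point: middle of the grip, on its axis. It travels on a circle of radius 160 mm about lever_pivot. The flat lever arm lies wholly beyond the grip's +y end, so the grip is free all round. Raised, it stands about 322 mm above the table.
- lever_pivot (a point): Point on the lever's fixed horizontal pivot axis, level with the middle of the grip along that axis (so grip and pivot lie in one vertical plane), 172 mm above the table. It is fixed to the press. Axes as those of the pocket: x into the press, y across, z up. The press's head (60 mm wide, centred 115 mm to +y of this point) spans 60 mm to -x and 75 mm to +x of this point, from 140 to 205 mm above the table.
- lever (a joint): Angle of the press lever, rad: 0 = raised at rest, pointing 70 degrees above the horizontal to the front (the pocket's -x); 1.22 = fully down on its stop, level, pointing to -x. So grip_mid = lever_pivot + 0.16*(-cos(a), 0, sin(a)) in the pivot's axes, with a = 1.222 - angle. A return spring lifts it: pressing the grip takes about 2 N at the start and about 9 N at the stop. It drives the ram down 18 mm per rad, and the ram presses the stopper from about 0.72 rad on.
- foot: Black plastic pressing foot under the ram, a disc 28 mm in diameter and 8 mm thick; the origin is the centre of its underside, 124 mm above the table when the lever is raised. It is sprung in the ram (12 N preload, 2 N per mm), so with the lever on its stop it presses the seated stopper with about 18 N.
- grip: The same revolving hand grip as grip_mid: origin at its middle; y along its axis.
- sealed_vial: Bystander: vial of the same glass, already closed with an aluminium cap, 79 mm tall, 42 mm diameter. Origin: centre of its underside.
- beaker: Bystander: small glass beaker, 52 mm across the rim, 66 mm tall. Origin: centre of its underside.
- flask: Bystander: amber volumetric flask with a white stopper, 44 mm across, 118 mm tall. Origin: centre of its underside.
- jar: Bystander: clear jar with a white lid, 72 mm across, 85 mm tall. Origin: centre of its underside.
There are look-alikes about, which are no part of the job. Leave any red or yellow look-alike of the part that bears vial_center alone.

How it is judged:
By the outcome, as a careful person would: the job done as asked, in the order asked, and still so for the second after the job is handed in, while the arm keeps its last pose, push and grip.
It also fails if it takes over 72 s, if anything falls off the work surface, if the arm or the gripper's body presses on something with over 40 N, if the wrist force passes 120 N, or if a joint passes its speed limit or range.

## Working session

There is one attempt and no reset: what is moved stays moved. The work goes in short steps, Python scripts to look and compute and a tool call to move; the robot and the scene stay as the last step left them, time stands still between calls to the robot, and variables do not carry over. Pictures are saved under pics/ and viewed, and the job is handed in when it is done.

Besides the shell and the picture viewer there is one more tool, called after "Request:" as name(argument=value, ...), one argument or row to a line, values as JSON. arm_command: Moves the arm, as the interface text tells. Its arguments: {"type":"object","properties":{"increments":{"type":"array","items":{"type":"array","items":{"type":"array","items":{"type":"number"}}}},"grip":{"type":"number"},"grip_force":{"type":"number"}},"required":["increments"]}

```bash
ls; mkdir -p pics
cat > h.py <<'E'
import numpy as np, cv2
from plant import sensors, optics, ctrl
def cam(n):
    m=optics.camera_model(n); return np.array(m["camera_matrix"]),np.array(m["world_from_camera"]),m
def ray(n,at):
    K,T,_=cam(n); r,c=at
    d=np.linalg.inv(K)@np.array([c,r,1.0]); d=np.array([d[0],-d[1],-d[2]])
    return T[:3,3],T[:3,:3]@d
def atz(n,at,z):
    o,d=ray(n,at); return o+d*(z-o[2])/d[2]
def proj(n,p):
    K,T,_=cam(n); q=np.linalg.inv(T)@np.append(p,1); v=K@np.array([q[0],-q[1],-q[2]]); return v[1]/v[2],v[0]/v[2]
def tri(a,b):
    A=[];B=[]
    for n,at in (a,b):
        o,d=ray(n,at); d=d/np.linalg.norm(d); P=np.eye(3)-np.outer(d,d); A.append(P);B.append(P@o)
    return np.linalg.solve(sum(A),sum(B))
E
python3 - <<'E'
from h import *
for n in ("side","top"):
    im=optics.read_camera(n); cv2.imwrite(f"pics/{n}0.png",im)
    m=optics.camera_model(n); print(n,{k:(np.round(v,3).tolist() if k!='x' else v) for k,v in m.items() if not isinstance(v,str)})
    for q in ("vial_center","stopper_top","pocket","shuttle_handle","grip_mid","lever_pivot","foot","sealed_vial","beaker","flask","jar"):
        print(q,[(np.round(d["at"],1).tolist(),round(d["conf"],2)) for d in optics.place_of(n,q)][:4])
s=sensors.get_state();print(s)
E
```

```text
pics
side {'camera_matrix': [[389.635, 0.0, 324.182], [0.0, 389.635, 206.376], [0.0, 0.0, 1.0]], 'world_from_camera': [[-0.736, 0.395, -0.549, 0.083], [-0.677, -0.417, 0.607, 0.5], [0.011, 0.819, 0.574, 0.715], [0.0, 0.0, 0.0, 1.0]]}
vial_center [([230.8, 362.8], 0.93), ([213.9, 393.5], 0.79), ([231.6, 399.9], 0.73), ([251.0, 424.5], 0.56)]
stopper_top [([203.2, 396.9], 0.54), ([222.7, 396.7], 0.52), ([214.4, 365.6], 0.4)]
pocket [([316.2, 285.2], 0.86)]
shuttle_handle [([279.4, 317.0], 0.71)]
grip_mid []
lever_pivot [([212.3, 339.7], 0.63)]
foot [([277.9, 312.9], 0.39)]
sealed_vial [([259.4, 348.2], 0.77)]
beaker [([232.6, 429.1], 0.74), ([221.3, 399.2], 0.52), ([253.4, 281.3], 0.36)]
flask [([210.8, 342.4], 0.77)]
jar [([252.8, 282.6], 0.95)]
top {'camera_matrix': [[504.457, 0.0, 315.758], [0.0, 504.457, 191.291], [0.0, 0.0, 1.0]], 'world_from_camera': [[0.002, 0.985, -0.172, 0.339], [-1.0, 0.003, 0.004, -0.025], [0.004, 0.172, 0.985, 1.582], [0.0, 0.0, 0.0, 1.0]]}
vial_center [([257.1, 386.1], 0.69), ([206.1, 411.5], 0.68), ([224.9, 391.9], 0.49), ([198.3, 371.2], 0.46)]
stopper_t
[... 368 characters left out ...]
.73)]
jar [([163.1, 309.1], 0.97)]
{'time': 1.2, 'qpos': array([-1.47699543e+00,  2.86326744e-01,  1.57669969e+00,  1.45849995e-05,
        1.27862201e+00, -1.49970155e-01]), 'dq': array([-0.00154418, -0.00083342,  0.00064402, -0.00070265, -0.00276896,
       -0.00058202]), 'joint_efforts': array([ 1.75185272e-05, -4.05964959e+01, -2.92939013e+01, -2.49251279e-04,
        5.12412644e-04,  4.61834176e-06]), 'eef_pos': array([ 0.16297051, -0.65501143,  0.23130719]), 'tcp_rot': array([ 0.70186653,  0.08599095, -0.70185555,  0.08595179]), 'contact_force': array([ 0.24025769, -0.25703346, -0.03926224]), 'wrist_torque': array([ 0.04092856, -0.01667521,  0.0144717 ]), 'opening': 1.0016227351596312}
```

View pics/side0.png

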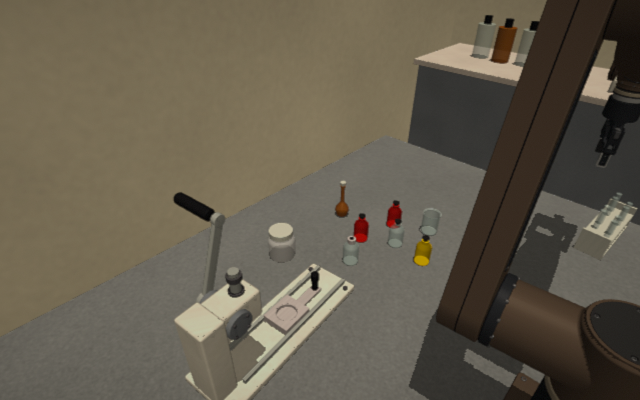

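View pics/top0.png

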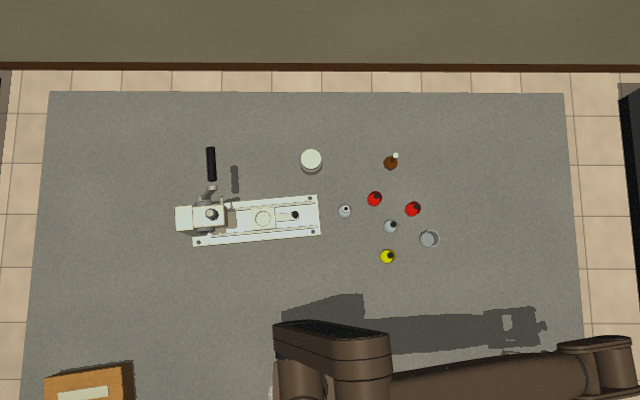

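Run:
```python
import cv2
a=cv2.imread("pics/side0.png")[180:350,250:450]; cv2.imwrite("pics/side0c.png",cv2.resize(a,None,fx=3.5,fy=3.5,interpolation=cv2.INTER_CUBIC))
a=cv2.imread("pics/top0.png")[130:290,190:450]; cv2.imwrite("pics/top0c.png",cv2.resize(a,None,fx=3,fy=3,interpolation=cv2.INTER_CUBIC))
```

```text
(no output)
```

View pics/side0c.png

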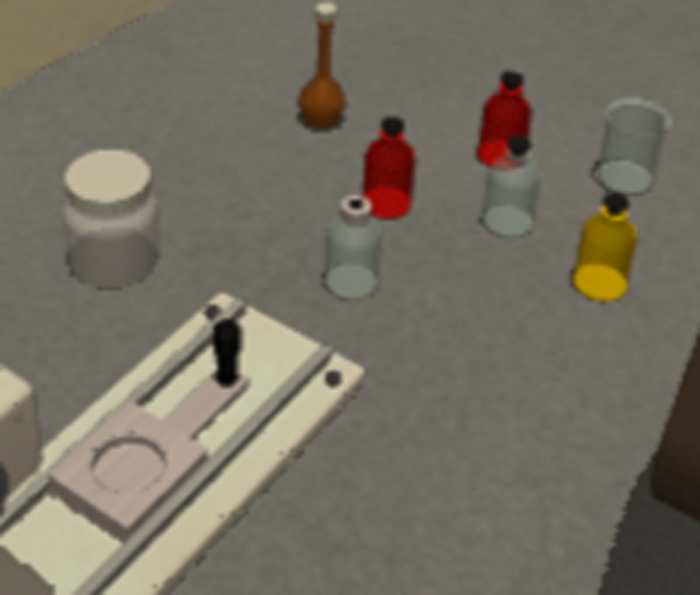

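View pics/top0c.png

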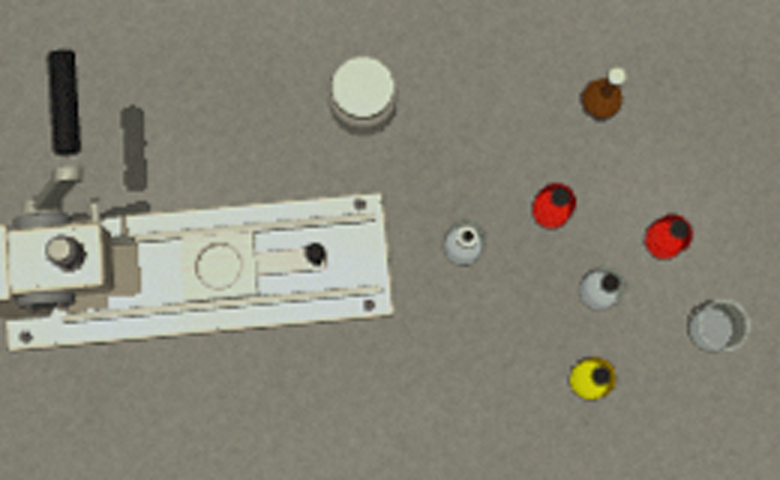

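Run:
```python
from h import *
def both(q):
    a=optics.place_of("side",q); b=optics.place_of("top",q); return a,b
for q,z in (("vial_center",.0365),("stopper_top",.083)):
    a,b=both(q)
    for n,l in (("side",a),("top",b)):
        for d in l: print(q,n,np.round(d["at"],1),round(d["conf"],2),np.round(atz(n,d["at"],z),4))
for q,z in (("pocket",.028),("shuttle_handle",.055),("grip_mid",.322),("sealed_vial",0),("beaker",0),("flask",0),("jar",0)):
    a,b=both(q)
    for n,l in (("side",a),("top",b)):
        for d in l[:2]: print(q,n,np.round(d["at"],1),round(d["conf"],2),np.round(atz(n,d["at"],z),4))
# hand points from pictures
print("pocket rim top", atz("top",(130+265/3,190+219/3),.038), "side", atz("side",(180+466/3.5,250+129/3.5),.038))
print("knob top", atz("top",(130+252/3,190+315/3),.076), "side", atz("side",(180+327/3.5,250+227/3.5),.076))
print("stopper top", atz("top",(130+282/3,190+611/3),.083), "side", atz("side",(180+146/3.5,250+518/3.5),.083))
print("grip ends top", atz("top",(130+52/3,190+62/3),.322), atz("top",(130+152/3,190+67/3),.322))
g=[(192,177.),(216.,213.)]
# base edges of press
for p in ((382,195),(392,313),(8,348)): print("base corner",atz("top",(130+p[1]/3,190+p[0]/3),.012))
```

```text
vial_center side [230.8 362.8] 0.93 [ 0.5747 -0.2043  0.0365]
vial_center side [213.9 393.5] 0.79 [ 0.5578 -0.3304  0.0365]
vial_center side [231.6 399.9] 0.73 [ 0.4971 -0.2727  0.0365]
vial_center side [251.  424.5] 0.56 [ 0.4046 -0.2485  0.0365]
vial_center top [257.1 386.1] 0.69 [ 0.4062 -0.2461  0.0365]
vial_center top [206.1 411.5] 0.68 [ 0.5632 -0.3282  0.0365]
vial_center top [224.9 391.9] 0.49 [ 0.5046 -0.2661  0.0365]
vial_center top [198.3 371.2] 0.46 [ 0.5873 -0.2038  0.0365]
stopper_top side [203.2 396.9] 0.54 [ 0.5479 -0.3238  0.083 ]
stopper_top side [222.7 396.7] 0.52 [ 0.4963 -0.246   0.083 ]
stopper_top side [214.4 365.6] 0.4 [ 0.58   -0.2186  0.083 ]
stopper_top top [257.1 391.5] 0.52 [ 0.4042 -0.2554  0.083 ]
stopper_top top [225.5 391.7] 0.39 [ 0.4978 -0.2582  0.083 ]
stopper_top top [203.7 416.8] 0.37 [ 0.5638 -0.3353  0.083 ]
stopper_top top [195.7 375.8] 0.36 [ 0.5878 -0.2124  0.083 ]
pocket side [316.2 285.2] 0.86 [0.52   0.1405 0.028 ]
pocket top [217.8 262.8] 0.57 [0.5266 0.1323 0.028 ]
shuttle_handle side [279.4 317. ] 0.71 [0.5272 0.0316 0.055 ]
shuttle_ha
[... 471 characters left out ...]
.8 342.4] 0.77 [ 0.7101 -0.2779  0.    ]
flask top [167.1 389.7] 0.73 [ 0.6949 -0.2692  0.    ]
jar side [252.8 282.6] 0.95 [ 0.7013 -0.0156  0.    ]
jar top [163.1 309.1] 0.97 [ 0.7073 -0.0101  0.    ]
pocket rim top [0.52371244 0.1306486  0.038     ] side [0.51708706 0.1376743  0.038     ]
knob top [0.53251298 0.03088911 0.076     ] side [0.52965235 0.03624025 0.076     ]
stopper top [ 0.5023131  -0.26418274  0.083     ] side [ 0.49623129 -0.25202995  0.083     ]
grip ends top [0.67306732 0.24028557 0.322     ] [0.58569157 0.23273868 0.322     ]
base corner [ 0.60133888 -0.03665656  0.012     ]
base corner [ 0.47718508 -0.04722429  0.012     ]
base corner [0.44006178 0.34934329 0.012     ]
```

```bash
cat >> h.py <<'E'
from scipy.spatial.transform import Rotation as R
def plan(target,jaw=None):
    s=sensors.get_state(); Rm=R.from_quat(s["tcp_rot"]).as_matrix()
    d=Rm.T@(np.array(target)-s["eef_pos"])*100
    print("t",round(s["time"],2),"pos",np.round(s["eef_pos"],4),"toolcm",np.round(d,2),"F",np.round(s["contact_force"],1),"op",round(s["opening"],3),"q",np.round(s["qpos"],2))
    print(np.round(Rm,3))
    if jaw is not None:
        j=Rm.T@np.append(np.array(jaw)/np.linalg.norm(jaw),0); a=np.arctan2(j[2],j[1]); a=(a+np.pi/2)%np.pi-np.pi/2
        print("turn about tool x",round(a,3))
    return d
E
python3 - <<'E'
from h import *
plan([0.50,-0.262,0.231],[0.9956,0.094])
E
```

```text
t 2.1 pos [ 0.163  -0.655   0.2313] toolcm [ 3.000e-02 -3.000e+01 -4.219e+01] F [-0.5  0.5  0.6] op 0.998 q [-1.48  0.29  1.58  0.    1.28 -0.15]
[[ 0.     0.241 -0.97 ]
 [ 0.    -0.97  -0.241]
 [-1.    -0.    -0.   ]]
turn about tool x -1.421
```

Request:
arm_command(
  increments=[
    [[0, -2.5, -3.5, 0], [0, -2.5, -3.5, 0], [0, -2.5, -3.5, 0], [0, -2.5, -3.5, 0], [0, -2.5, -3.5, 0], [0, -2.5, -3.5, 0], [0, -2.5, -3.5, 0], [0, -2.5, -3.5, 0], [0, -2.5, -3.5, 0], [0, -2.5, -3.5, 0], [0, -2.5, -3.5, 0], [0, -2.5, -3.7, 0], [0, 0, 0, -0.178], [0, 0, 0, -0.178], [0, 0, 0, -0.178], [0, 0, 0, -0.178], [0, 0, 0, -0.178], [0, 0, 0, -0.178], [0, 0, 0, -0.178], [0, 0, 0, -0.175]],
  ],
  grip=8.5,
)

```text
time: 4.6
eef_pos: [0.5001, -0.262, 0.2315]
tcp_rot: [0.474, 0.524, -0.474, 0.524]
contact_force: [1.0, 0.2, -1.1]
opening: 0.997
```

Run:
```python
from h import *
plan([0.50,-0.262,0.12],[0.9956,0.094])
p=sensors.get_state()["eef_pos"]
for n in ("side","top"):
    im=optics.read_camera(n); cv2.imwrite(f"pics/{n}1.png",im)
    r,c=proj(n,p); print(n,r,c)
    r0=int(min(max(r-80,0),240)); c0=int(min(max(c-100,0),440)); a=im[r0:r0+160,c0:c0+200]; print(r0,c0)
    cv2.imwrite(f"pics/{n}1c.png",cv2.resize(a,None,fx=3.5,fy=3.5,interpolation=cv2.INTER_CUBIC))
```

```text
t 4.6 pos [ 0.5001 -0.262   0.2315] toolcm [ 1.115e+01 -1.000e-02 -1.000e-02] F [ 1.   0.2 -1.1] op 0.997 q [-0.66  0.04  1.85  0.    1.25 -0.76]
[[ 0.     0.995  0.1  ]
 [-0.     0.1   -0.995]
 [-1.     0.     0.   ]]
turn about tool x 0.006
side 171.80566667792172 406.08911240946253
91 306
top 218.85474130645088 401.52061778143786
138 301
```

View pics/side1c.png

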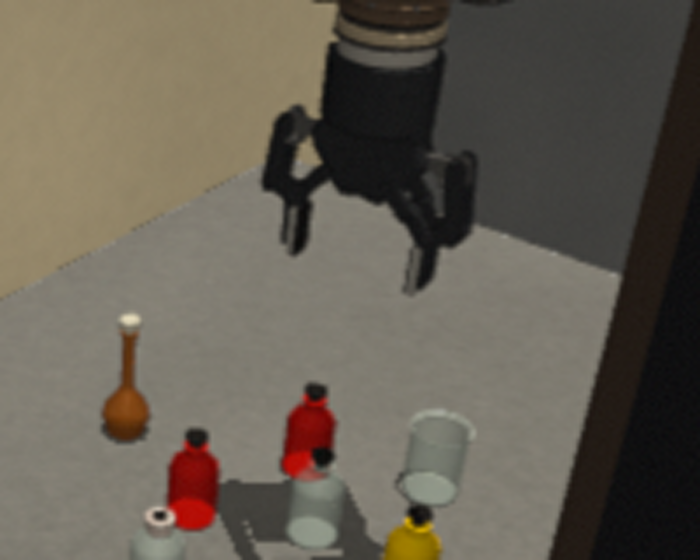

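View pics/top1c.png

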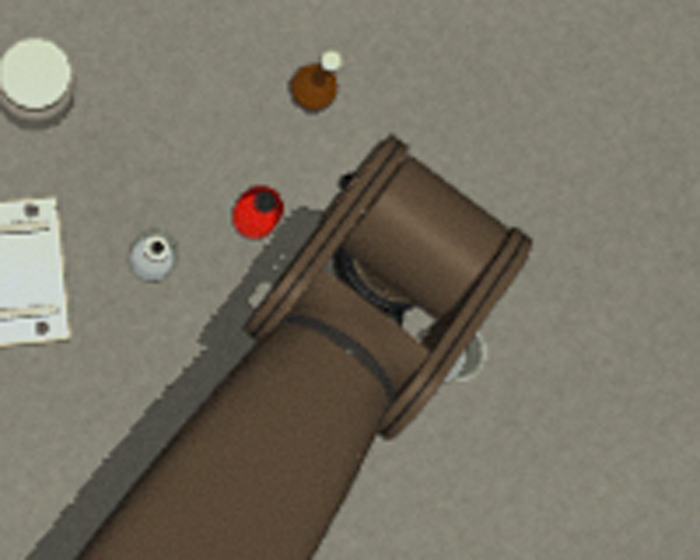

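```bash
cat >> h.py <<'E'
def overlay(img,n,circles,r0,c0,h,w,f,out):
    a=cv2.resize(img[r0:r0+h,c0:c0+w],None,fx=f,fy=f,interpolation=cv2.INTER_CUBIC)
    for (c,rad,col) in circles:
        pts=[]
        for t in np.linspace(0,2*np.pi,60):
            r,cc=proj(n,[c[0]+rad*np.cos(t),c[1]+rad*np.sin(t),c[2]]); pts.append([(cc+.5-c0)*f,(r+.5-r0)*f])
        cv2.polylines(a,[np.array(pts,np.int32)],True,col,1)
    cv2.imwrite(out,a)
E
python3 - <<'E'
from h import *
s=cv2.imread("pics/side0.png"); t=cv2.imread("pics/top0.png")
x,y=.500,-.260
C=[((x,y,0),.021,(0,255,0)),((x,y,.050),.021,(0,255,255)),((x,y,.083),.0098,(255,0,255))]
px,py=.522,.134
C+=[((px,py,.038),.0225,(0,0,255)),((px+.0094,py-.0996,.076),.01,(0,255,0)),((px+.0094,py-.0996,.028),.01,(0,255,255))]
overlay(s,"side",C,200,370,60,70,10,"pics/o_s.png")
overlay(t,"top",C,200,360,50,60,12,"pics/o_t.png")
overlay(s,"side",C,255,250,90,90,7,"pics/o_s2.png")
overlay(t,"top",C,190,240,60,80,9,"pics/o_t2.png")
E
```

```text
(no output)
```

View pics/o_s.png

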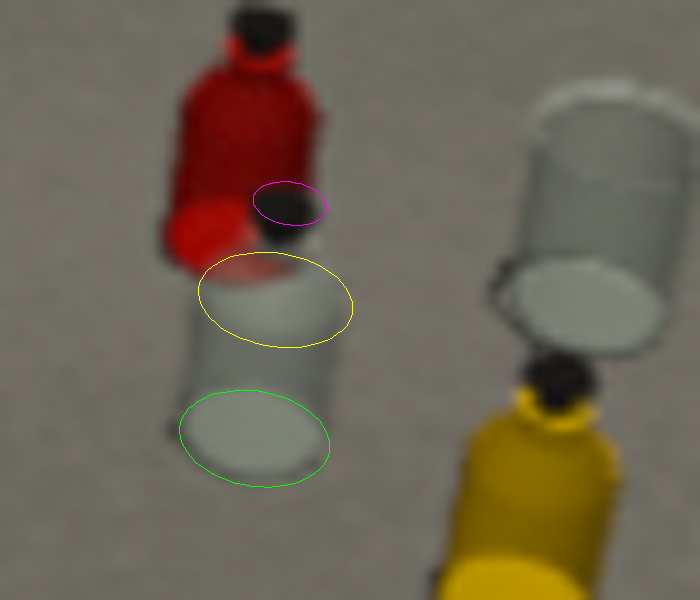

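View pics/o_t.png

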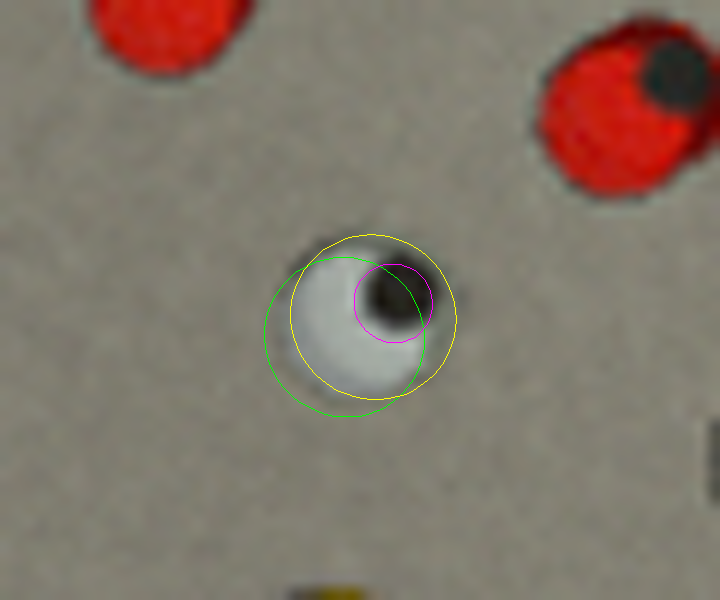

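View pics/o_s2.png

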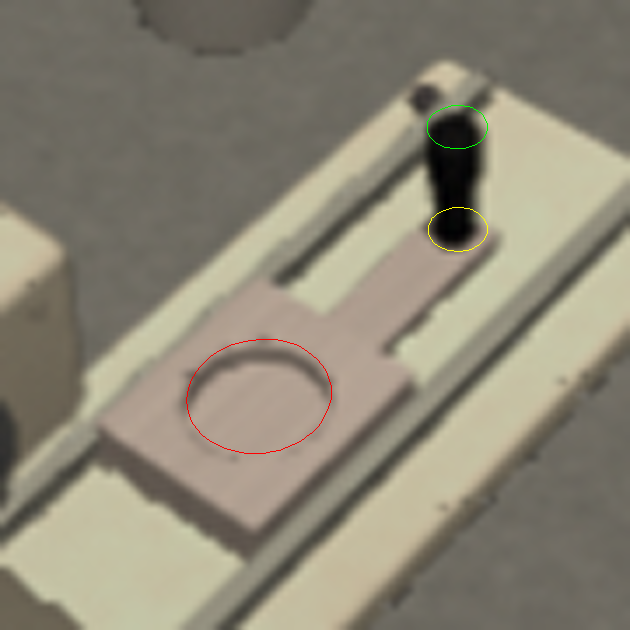

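View pics/o_t2.png

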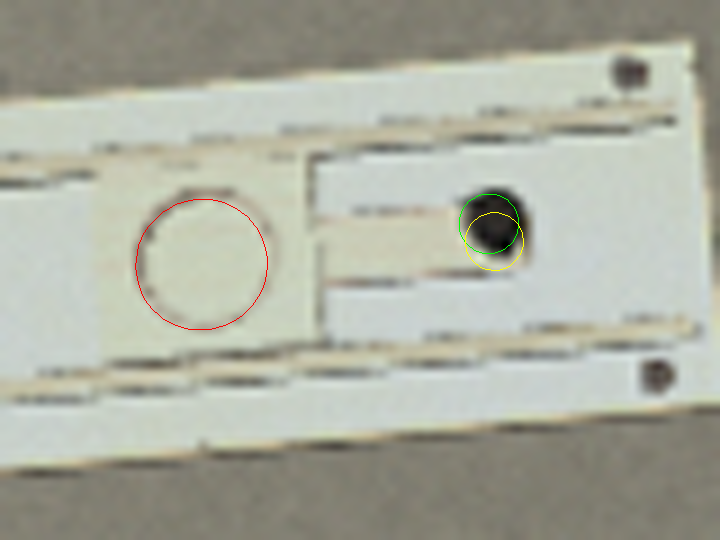

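Request:
arm_command(
  increments=[
    [[2.5, 0.24, -0.08, 0], [2.5, 0, 0, 0], [2.5, 0, 0, 0], [2.5, 0, 0, 0], [2.5, 0, 0, 0], [2.5, 0, 0, 0], [2.5, 0, 0, 0], [1.5, 0, 0, 0], [1.3, 0, 0, 0], [1.0, 0, 0, 0], [0.05, 0, 0, 0], [0, 0, 0, 0]],
  ],
)

```text
time: 6.2
eef_pos: [0.5028, -0.2613, 0.0184]
tcp_rot: [0.476, 0.522, -0.476, 0.523]
contact_force: [0.7, -0.2, -0.2]
opening: 0.998
```

Run:
```python
from h import *
plan([0.5025,-0.261,0.018],[0.9956,0.094])
im=optics.read_camera("side"); cv2.imwrite("pics/side2c.png",cv2.resize(im[150:270,320:480],None,fx=4.5,fy=4.5,interpolation=cv2.INTER_CUBIC))
```

```text
t 6.2 pos [ 0.5028 -0.2613  0.0184] toolcm [ 0.04 -0.03 -0.03] F [ 0.7 -0.2 -0.2] op 0.998 q [-0.66  0.32  1.97  0.    0.85 -0.75]
[[ 0.001  0.996  0.094]
 [-0.001  0.094 -0.996]
 [-1.     0.001  0.001]]
turn about tool x -0.0
```

View pics/side2c.png

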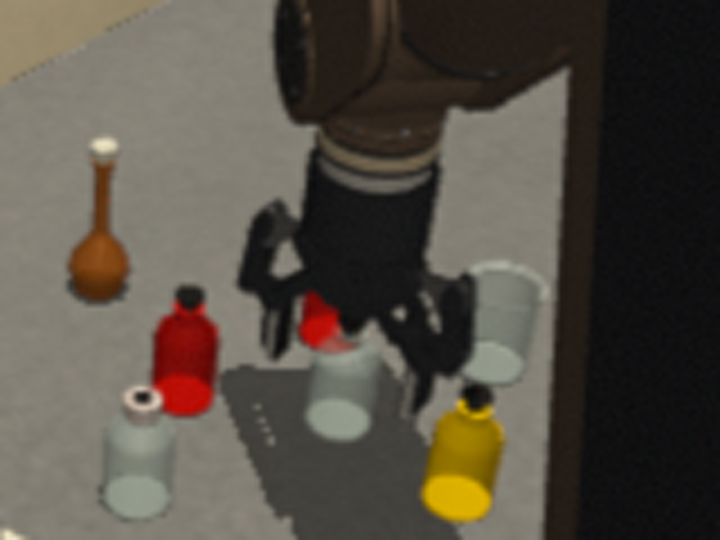

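The fingers straddle the clear vial, whose base is at crop (339,418) and roughly midway between the tips. I'll close on it.

Request:
arm_command(
  increments=[
    [[0, 0, 0, 0], [0, 0, 0, 0], [0, 0, 0, 0], [0, 0, 0, 0], [0, 0, 0, 0], [0, 0, 0, 0], [0, 0, 0, 0], [0, 0, 0, 0]],
  ],
  grip=3.5,
  grip_force=25,
)

```text
time: 7.25
eef_pos: [0.5027, -0.2612, 0.0183]
tcp_rot: [0.476, 0.523, -0.476, 0.523]
contact_force: [-0.0, -0.2, 5.0]
opening: 0.486
```

Run:
```python
from h import *
plan([0.5025,-0.261,0.018],[0.9956,0.094])
im=optics.read_camera("side"); cv2.imwrite("pics/side3c.png",cv2.resize(im[170:270,340:460],None,fx=6,fy=6,interpolation=cv2.INTER_CUBIC))
```

```text
t 7.25 pos [ 0.5027 -0.2612  0.0183] toolcm [ 0.03 -0.02 -0.02] F [-0.  -0.2  5. ] op 0.486 q [-0.66  0.32  1.97 -0.    0.85 -0.75]
[[ 0.001  0.996  0.094]
 [-0.     0.094 -0.996]
 [-1.     0.001  0.001]]
turn about tool x -0.0
```

View pics/side3c.png

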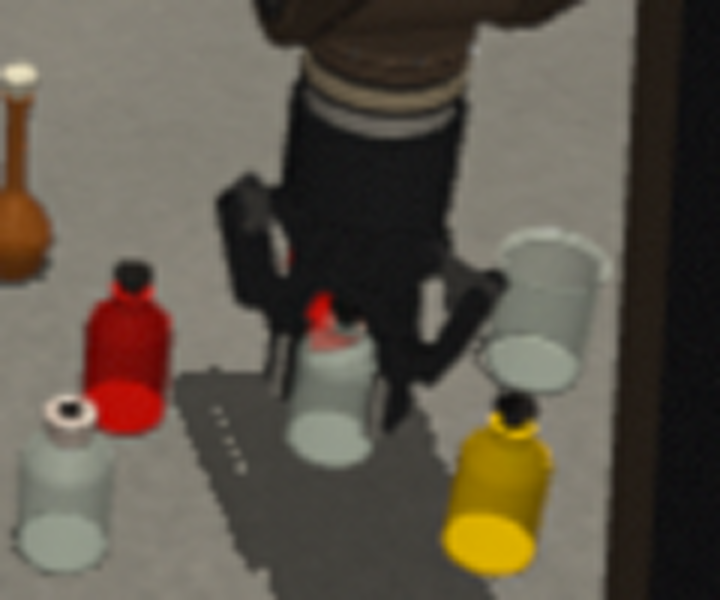

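Request:
arm_command(
  increments=[
    [[-0.5, 0, 0, 0], [-1.5, 0, 0, 0], [-2, 0, 0, 0], [-2, 0, 0, 0], [-2, 0, 0, 0], [-2, 0, 0, 0], [-2, 0, 0, 0], [-1, 0, 0, 0], [0, 0, 0, 0]],
  ],
)

```text
time: 8.43
eef_pos: [0.5028, -0.2613, 0.1488]
tcp_rot: [0.476, 0.522, -0.476, 0.524]
contact_force: [0.1, -0.3, -0.7]
opening: 0.486
```

Run:
```python
from h import *
plan([0.523,0.133,0.148],[0.9956,0.094])
im=optics.read_camera("side"); cv2.imwrite("pics/side4c.png",cv2.resize(im[120:270,300:480],None,fx=4.4,fy=4,interpolation=cv2.INTER_CUBIC))
```

```text
t 8.43 pos [ 0.5028 -0.2613  0.1488] toolcm [  0.04   5.71 -39.07] F [ 0.1 -0.3 -0.7] op 0.486 q [-0.66  0.13  1.92 -0.    1.09 -0.75]
[[ 0.001  0.996  0.094]
 [-0.001  0.094 -0.996]
 [-1.     0.001  0.001]]
turn about tool x -0.0
```

View pics/side4c.png

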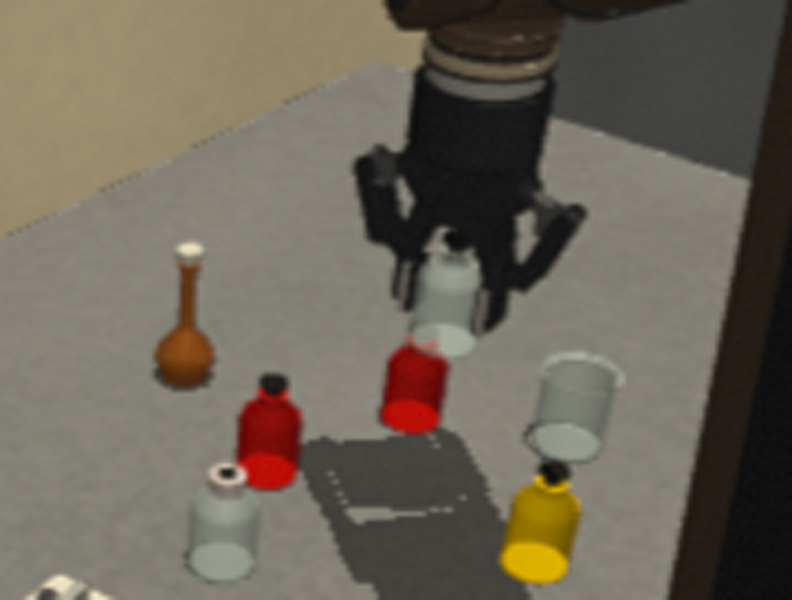

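Request:
arm_command(
  increments=[
    [[0, 0.2, -1.5, 0], [0, 0.5, -3, 0], [0, 0.5, -3.5, 0], [0, 0.5, -3.5, 0], [0, 0.5, -3.5, 0], [0, 0.5, -3.5, 0], [0, 0.5, -3.5, 0], [0, 0.5, -3.5, 0], [0, 0.5, -3.5, 0], [0, 0.5, -3.5, 0], [0, 0.5, -3, 0], [0, 0.5, -2, 0], [0, 0.5, -1.1, 0], [0, 0, 0, 0]],
  ],
)

```text
time: 10.22
eef_pos: [0.5275, 0.1298, 0.1473]
tcp_rot: [0.475, 0.524, -0.476, 0.523]
contact_force: [-0.5, 0.1, -0.8]
opening: 0.482
```

Request:
arm_command(
  increments=[
    [[2.5, 0, 0, 0], [2.5, 0, 0, 0], [2, 0, 0, 0], [1, 0, 0, 0], [0, 0, 0, 0]],
  ],
)

```text
time: 10.85
eef_pos: [0.5274, 0.1286, 0.0672]
tcp_rot: [0.476, 0.523, -0.477, 0.522]
contact_force: [0.4, -0.6, -0.9]
opening: 0.486
```

Run:
```python
from h import *
plan([0.523,0.133,0.046],[0.9956,0.094])
p=sensors.get_state()["eef_pos"]
im=optics.read_camera("side")
x,y=p[:2]; zb=p[2]-.018
C=[((.523,.133,.038),.0225,(0,0,255)),((x,y,zb),.021,(0,255,0)),((x,y,zb+.05),.021,(0,255,255)),((x,y,zb+.083),.0098,(255,0,255))]
overlay(im,"side",C,240,240,90,110,7,"pics/o_s5.png")
cv2.imwrite("pics/side5.png",im)
cv2.imwrite("pics/side5c.png",cv2.resize(im[240:330,240:350],None,fx=7,fy=7,interpolation=cv2.INTER_CUBIC))
im=optics.read_camera("top"); cv2.imwrite("pics/top5.png",im)
```

```text
t 10.85 pos [0.5274 0.1286 0.0672] toolcm [ 2.12 -0.39 -0.48] F [ 0.4 -0.6 -0.9] op 0.486 q [ 0.05  0.2   2.01 -0.    0.93 -0.04]
[[-0.002  0.996  0.093]
 [-0.     0.093 -0.996]
 [-1.    -0.002  0.   ]]
turn about tool x -0.001
```

View pics/o_s5.png

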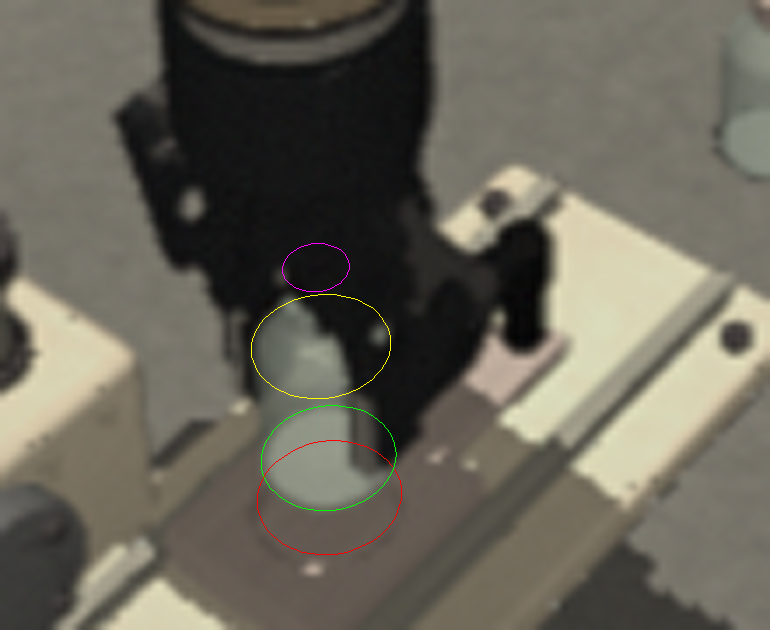

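View pics/side5c.png

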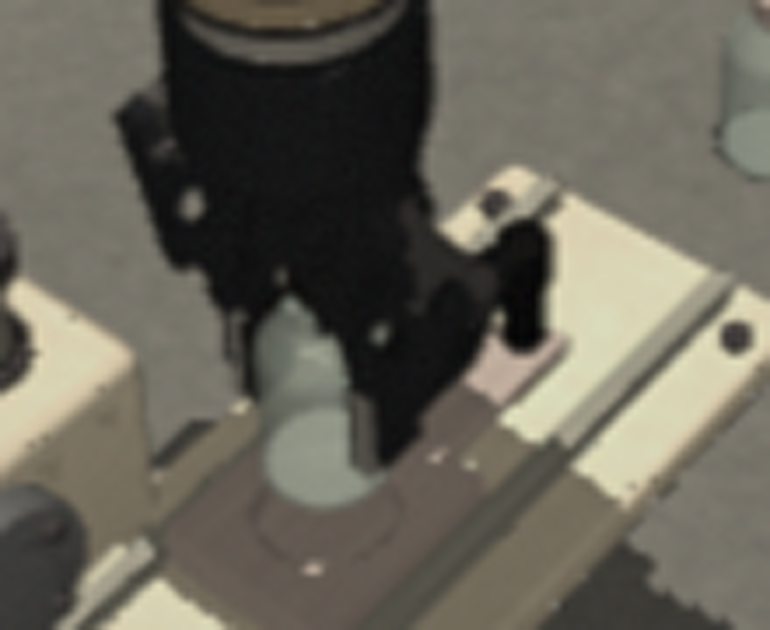

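Request:
arm_command(
  increments=[
    [[0, -0.22, -0.26, 0], [0, -0.22, -0.27, 0], [0.4, 0, 0, 0], [0.3, 0, 0, 0], [0, 0, 0, 0], [0, 0, 0, 0]],
  ],
)

```text
time: 11.7
eef_pos: [0.523, 0.1339, 0.0607]
tcp_rot: [0.476, 0.523, -0.476, 0.523]
contact_force: [0.7, -0.7, -0.2]
opening: 0.483
```

Run:
```python
from h import *
plan([0.5225,0.1335,0.046],[0.9956,0.094])
p=sensors.get_state()["eef_pos"]
im=optics.read_camera("side")
x,y=p[:2]; zb=p[2]-.018
C=[((.5225,.1335,.036),.0225,(0,0,255)),((.5225,.1335,.038),.0245,(0,128,255)),((x,y,zb),.021,(0,255,0))]
overlay(im,"side",C,260,255,70,70,9,"pics/o_s6.png")
overlay(im,"side",[],260,255,70,70,9,"pics/o_s6c.png")
```

```text
t 11.7 pos [0.523  0.1339 0.0607] toolcm [ 1.47 -0.05  0.04] F [ 0.7 -0.7 -0.2] op 0.483 q [ 0.06  0.2   2.02 -0.    0.92 -0.03]
[[-0.     0.996  0.094]
 [-0.     0.094 -0.996]
 [-1.    -0.     0.   ]]
turn about tool x -0.0
```

View pics/o_s6.png

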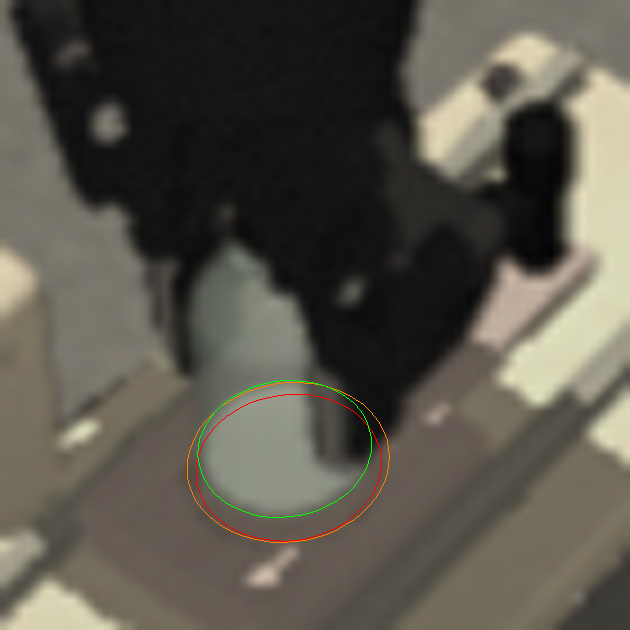

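View pics/o_s6c.png

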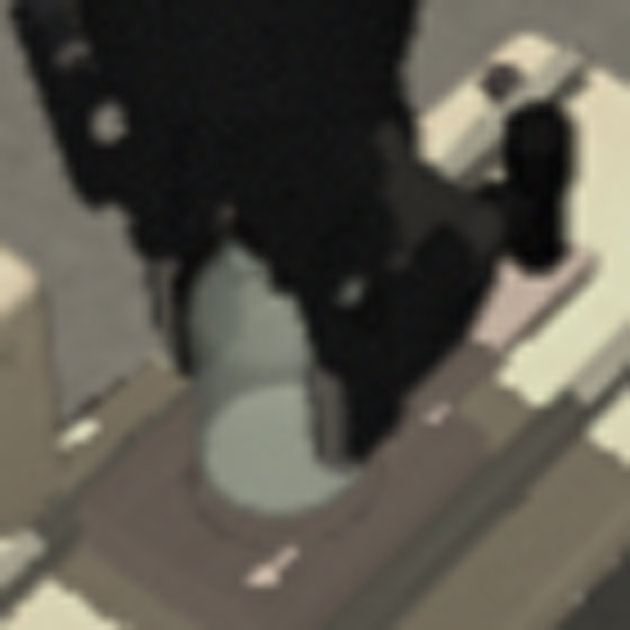

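Request:
arm_command(
  increments=[
    [[0.3, -0.03, 0.02, 0], [0.3, 0, 0, 0], [0.2, 0, 0, 0], [0.2, 0, 0, 0], [0, 0, 0, 0]],
  ],
)

```text
time: 12.38
eef_pos: [0.5226, 0.1337, 0.0506]
tcp_rot: [0.476, 0.523, -0.476, 0.523]
contact_force: [-0.4, -0.3, -0.1]
opening: 0.484
```

Run:
```python
from h import *
plan([0.5225,0.1335,0.046],[0.9956,0.094])
s=sensors.get_state(); print(s["wrist_torque"])
p=s["eef_pos"]
im=optics.read_camera("side")
x,y=p[:2]; zb=p[2]-.018
overlay(im,"side",[],260,255,70,70,9,"pics/o_s7c.png")
```

```text
t 12.38 pos [0.5226 0.1337 0.0506] toolcm [ 0.46 -0.01  0.02] F [-0.4 -0.3 -0.1] op 0.484 q [ 0.06  0.22  2.03 -0.    0.9  -0.03]
[[-0.     0.996  0.094]
 [-0.     0.094 -0.996]
 [-1.    -0.     0.   ]]
turn about tool x -0.0
[ 0.03078577  0.00788505 -0.00982212]
```

View pics/o_s7c.png

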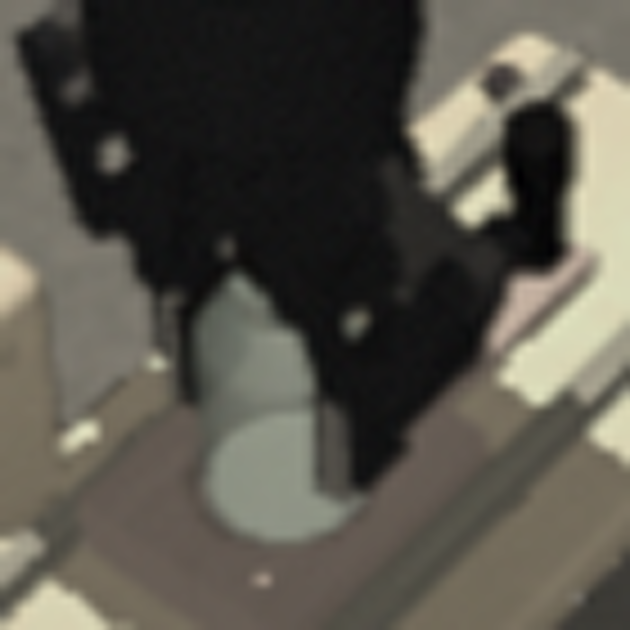

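Vial is about 5.5 mm into the pocket and shows no contact force. I'll lower it the remaining 4.5 mm.

Request:
arm_command(
  increments=[
    [[0.2, 0, 0, 0], [0.2, 0, 0, 0], [0.05, 0, 0, 0], [0, 0, 0, 0]],
  ],
)

```text
time: 12.92
eef_pos: [0.5228, 0.1338, 0.0463]
tcp_rot: [0.476, 0.523, -0.476, 0.523]
contact_force: [0.3, -0.8, -0.9]
opening: 0.486
```

Request:
arm_command(
  increments=[
    [[0.05, 0, 0, 0], [0.05, 0, 0, 0], [0, 0, 0, 0]],
  ],
)

```text
time: 13.3
eef_pos: [0.5228, 0.1338, 0.0462]
tcp_rot: [0.476, 0.523, -0.476, 0.523]
contact_force: [-2.2, -0.3, 5.2]
opening: 0.485
```

Request:
arm_command(
  increments=[
    [[0, 0, 0, 0], [0, 0, 0, 0], [0, 0, 0, 0], [0, 0, 0, 0], [0, 0, 0, 0]],
  ],
  grip=7.5,
)

```text
time: 13.92
eef_pos: [0.5227, 0.1337, 0.0452]
tcp_rot: [0.476, 0.523, -0.476, 0.523]
contact_force: [-0.2, -0.1, -0.1]
opening: 0.877
```

Request:
arm_command(
  increments=[
    [[-1, 0, 0, 0], [-2, 0, 0, 0], [-2.5, 0, 0, 0], [-2.5, 0, 0, 0], [-2.5, 0, 0, 0], [-1, 0, 0, 0], [0, 0, 0, 0]],
  ],
)

```text
time: 14.8
eef_pos: [0.5232, 0.1338, 0.1612]
tcp_rot: [0.476, 0.522, -0.475, 0.523]
contact_force: [-0.4, -0.4, -0.5]
opening: 0.883
```

Run:
```python
from h import *
plan([0.5225+.0094,0.1335-.0996,0.041],[0.9956,0.094])
im=optics.read_camera("side")
x,y=.5225,.1335
C=[((x,y,.028),.021,(0,255,0)),((x,y,.078),.021,(0,255,255)),((x,y,.111),.0098,(255,0,255)),((x+.0094,y-.0996,.076),.01,(0,255,0))]
overlay(im,"side",C,225,240,95,110,6,"pics/o_s8.png")
overlay(im,"side",[],225,240,95,110,6,"pics/o_s8c.png")
im=optics.read_camera("top"); overlay(im,"top",C,180,220,70,100,8,"pics/o_t8.png")
```

```text
t 14.8 pos [0.5232 0.1338 0.1612] toolcm [12.02 -0.09 10.02] F [-0.4 -0.4 -0.5] op 0.883 q [ 0.06  0.06  1.97 -0.    1.11 -0.03]
[[ 0.002  0.996  0.094]
 [ 0.     0.094 -0.996]
 [-1.     0.002  0.   ]]
turn about tool x -0.0
```

View pics/o_s8.png

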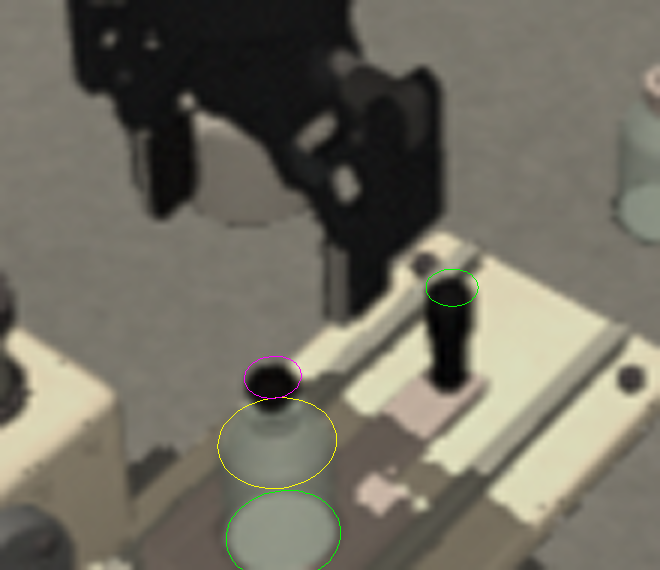

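View pics/o_s8c.png

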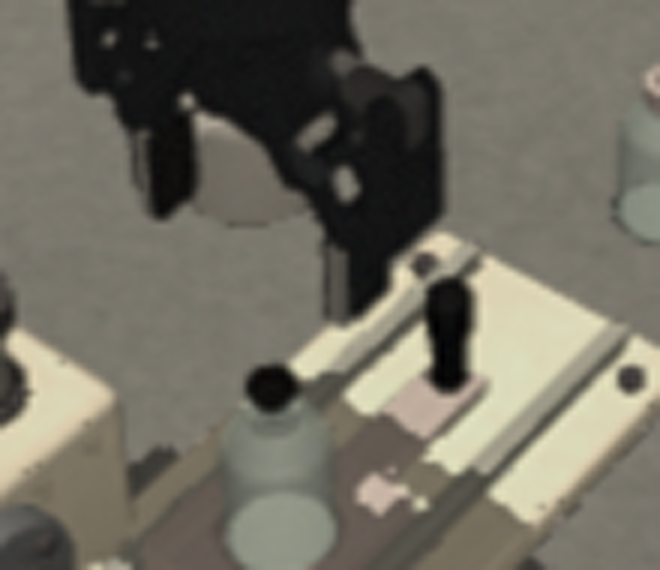

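View pics/o_t8.png

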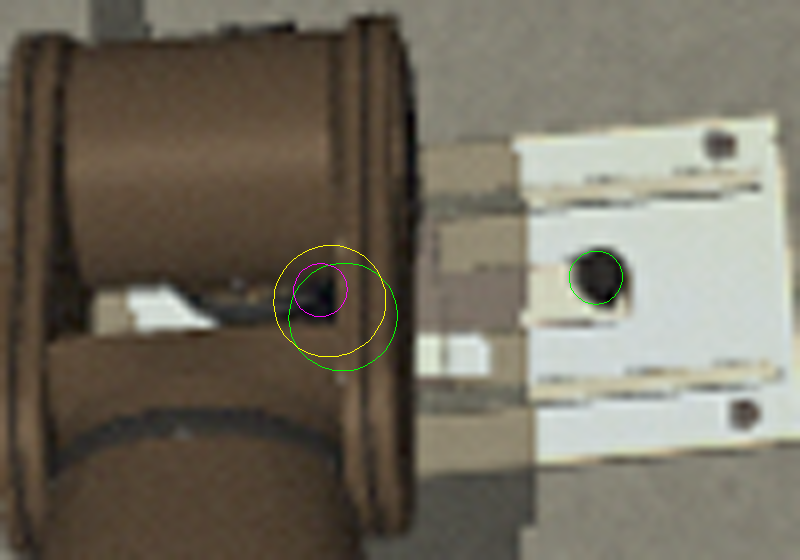

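Request:
arm_command(
  increments=[
    [[0, 0, 2, 0], [0, 0, 2.5, 0], [0, 0, 2.5, 0], [0, -0.1, 2, 0], [0, 0, 1, 0], [2, 0, 0, 0], [2.5, 0, 0, 0], [2.5, 0, 0, 0], [2.5, 0, 0, 0], [1.5, 0, 0, 0], [1.2, 0, 0, 0], [0, 0, 0, 0]],
  ],
)

```text
time: 16.4
eef_pos: [0.5306, 0.0342, 0.0375]
tcp_rot: [0.476, 0.523, -0.476, 0.522]
contact_force: [0.2, 0.3, -0.2]
opening: 0.876
```

Request:
arm_command(
  increments=[
    [[0, 0, 0, 0], [0, 0, 0, 0], [0, 0, 0, 0], [0, 0, 0, 0], [0, 0, 0, 0], [0, 0, 0, 0], [0, 0, 0, 0], [0, 0, 0, 0]],
  ],
  grip=1.2,
  grip_force=25,
)

```text
time: 17.4
eef_pos: [0.533, 0.0341, 0.0393]
tcp_rot: [0.477, 0.522, -0.475, 0.524]
contact_force: [5.2, 1.3, -1.3]
opening: 0.224
```

Run:
```python
from h import *
plan([0.5225+.0094,0.1335-.0996,0.039],[0.9956,0.094])
im=optics.read_camera("side")
overlay(im,"side",[],225,240,95,110,6,"pics/o_s9c.png")
```

```text
t 17.4 pos [0.533  0.0341 0.0393] toolcm [ 0.03 -0.11  0.01] F [ 5.2  1.3 -1.3] op 0.224 q [-0.13  0.22  2.05  0.    0.87 -0.22]
[[ 0.005  0.996  0.094]
 [ 0.     0.094 -0.996]
 [-1.     0.005  0.   ]]
turn about tool x -0.0
```

View pics/o_s9c.png

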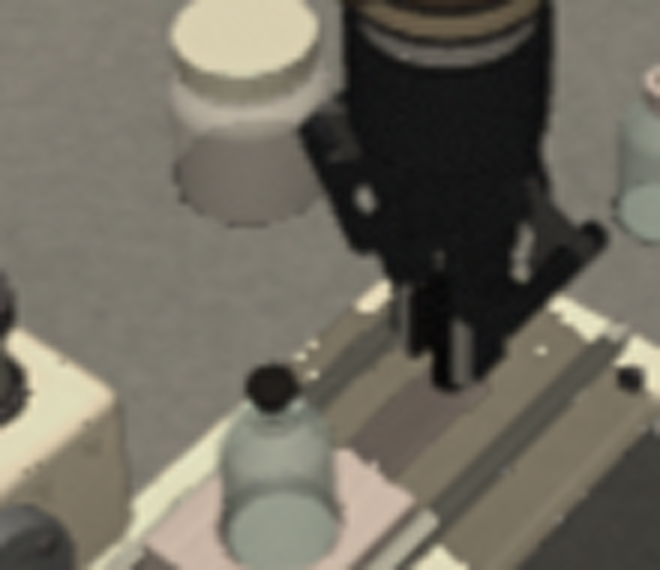

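Request:
arm_command(
  increments=[
    [[0, 0.2, -0.2, 0], [0, 0, -0.4, 0], [0, 0, -0.6, 0], [0, 0, -0.8, 0], [0, 0, -0.8, 0], [0, 0, -0.8, 0], [0, 0, -0.8, 0], [0, 0, -0.8, 0], [0, 0, -0.8, 0], [0, 0, -0.8, 0], [0, 0, -0.8, 0], [0, 0, -0.8, 0], [0, 0, -0.6, 0], [0, 0, -0.4, 0], [0, 0, -0.2, 0], [0, 0, 0, 0]],
  ],
)

```text
time: 19.45
eef_pos: [0.5238, 0.13, 0.0392]
tcp_rot: [0.475, 0.523, -0.476, 0.523]
contact_force: [-3.0, -0.2, 6.1]
opening: 0.225
```

Run:
```python
from h import *
plan([0.533-.0113,0.0341+.12,0.039],[0.9956,0.094])
im=optics.read_camera("side")
overlay(im,"side",[],200,170,180,170,4,"pics/o_s10c.png")
```

```text
t 19.45 pos [0.5238 0.13   0.0392] toolcm [ 0.02  0.02 -2.42] F [-3.  -0.2  6.1] op 0.225 q [ 0.06  0.24  2.03 -0.    0.88 -0.04]
[[-0.001  0.996  0.094]
 [-0.     0.094 -0.996]
 [-1.    -0.001  0.   ]]
turn about tool x 0.0
```

View pics/o_s10c.png

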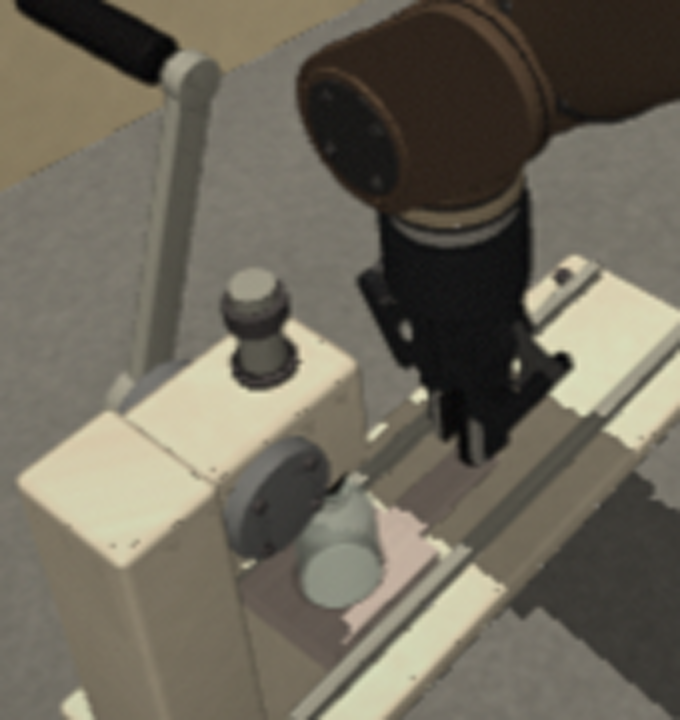

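Request:
arm_command(
  increments=[
    [[0, 0, -0.2, 0], [0, 0, -0.4, 0], [0, 0, -0.3, 0], [0, 0, -0.1, 0], [0, 0, 0, 0]],
  ],
)

```text
time: 20.12
eef_pos: [0.5228, 0.1398, 0.0392]
tcp_rot: [0.475, 0.523, -0.476, 0.523]
contact_force: [-3.5, -0.9, 4.7]
opening: 0.227
```

Request:
arm_command(
  increments=[
    [[0, 0, -0.2, 0], [0, 0, -0.3, 0], [0, 0, -0.3, 0], [0, 0, -0.1, 0], [0, 0, 0, 0]],
  ],
)

```text
time: 20.75
eef_pos: [0.5219, 0.1487, 0.0392]
tcp_rot: [0.475, 0.523, -0.476, 0.523]
contact_force: [-2.1, -1.2, 6.4]
opening: 0.224
```

Request:
arm_command(
  increments=[
    [[0, 0, -0.2, 0], [0, 0, -0.2, 0], [0, 0, -0.2, 0], [0, 0, -0.1, 0], [0, 0, 0, 0]],
  ],
)

```text
time: 21.38
eef_pos: [0.5215, 0.1536, 0.0392]
tcp_rot: [0.474, 0.523, -0.477, 0.524]
contact_force: [-2.8, -8.1, 7.1]
opening: 0.224
```

Request:
arm_command(
  increments=[
    [[0, 0, -0.2, 0], [0, 0, -0.1, 0], [0, 0, 0, 0], [0, 0, 0, 0]],
  ],
)

```text
time: 21.88
eef_pos: [0.5214, 0.1537, 0.0392]
tcp_rot: [0.472, 0.522, -0.478, 0.526]
contact_force: [-2.6, -19.6, 7.5]
opening: 0.227
```

Run:
```python
from h import *
plan([0.533-.0113,0.0341+.12,0.039],[0.9956,0.094])
im=optics.read_camera("side")
overlay(im,"side",[],200,170,180,170,4,"pics/o_s11c.png")
```

```text
t 21.88 pos [0.5214 0.1537 0.0392] toolcm [ 0.02  0.03 -0.04] F [ -2.6 -19.6   7.5] op 0.227 q [ 0.1   0.25  2.02 -0.01  0.88  0.02]
[[-0.002  0.995  0.098]
 [-0.01   0.098 -0.995]
 [-1.    -0.003  0.01 ]]
turn about tool x 0.004
```

View pics/o_s11c.png

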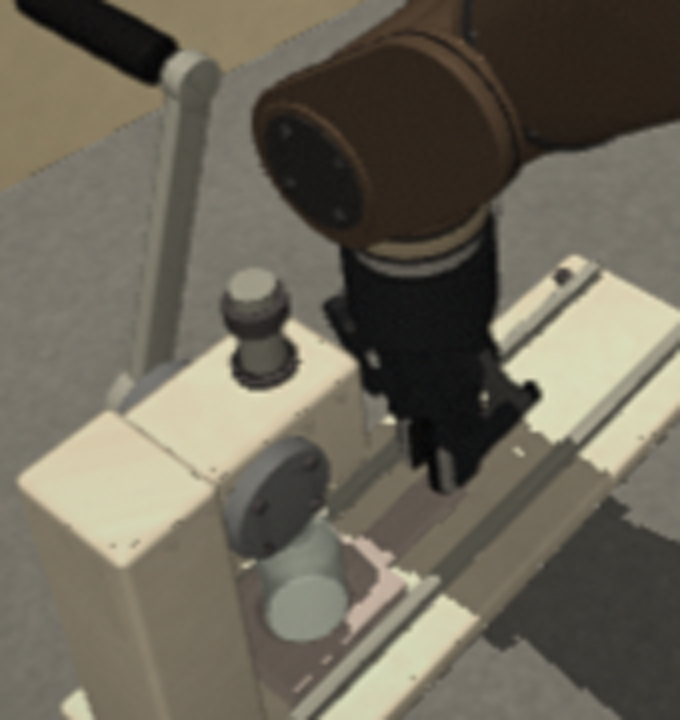

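Request:
arm_command(
  increments=[
    [[0, 0, 0.25, 0], [0, 0, 0.2, 0], [0, 0, 0, 0]],
  ],
)

```text
time: 22.3
eef_pos: [0.5214, 0.1537, 0.0392]
tcp_rot: [0.475, 0.523, -0.476, 0.523]
contact_force: [-2.5, -3.0, 6.2]
opening: 0.224
```

Request:
arm_command(
  increments=[
    [[0, 0, 0, 0], [0, 0, 0, 0], [0, 0, 0, 0], [0, 0, 0, 0], [0, 0, 0, 0], [0, 0, 0, 0]],
  ],
  grip=7.5,
)

```text
time: 23.05
eef_pos: [0.5218, 0.1543, 0.0383]
tcp_rot: [0.476, 0.523, -0.476, 0.523]
contact_force: [-0.2, 0.1, 0.0]
opening: 0.878
```

Run:
```python
from h import *
plan([0.6291,0.2365,0.36],[-0.094,0.9956])
im=cv2.imread("pics/side0.png"); it=cv2.imread("pics/top0.png")
xh=np.array([-.094,.9956,0]); yh=np.array([-.9956,-.094,0])
g=np.array([.6291,.2365,.322])
for n,i,(r0,c0,h,w,f) in (("side",im,(175,150,80,100,7)),("top",it,(130,180,70,60,9))):
    a=cv2.resize(i[r0:r0+h,c0:c0+w],None,fx=f,fy=f,interpolation=cv2.INTER_CUBIC)
    for e in (-.045,0,.045):
        P=[]
        for t in np.linspace(0,2*np.pi,40):
            r,c=proj(n,g+e*yh+.012*(np.cos(t)*xh+np.sin(t)*np.array([0,0,1]))); P.append([(c+.5-c0)*f,(r+.5-r0)*f])
        cv2.polylines(a,[np.array(P,np.int32)],True,(0,255,0),1)
    cv2.imwrite(f"pics/o_g_{n}.png",a)
```

```text
t 23.05 pos [0.5218 0.1543 0.0383] toolcm [-32.17  11.45  -7.18] F [-0.2  0.1  0. ] op 0.878 q [0.1  0.25 2.02 0.   0.88 0.01]
[[-0.     0.996  0.094]
 [ 0.     0.094 -0.996]
 [-1.    -0.    -0.   ]]
turn about tool x 1.571
```

View pics/o_g_side.png

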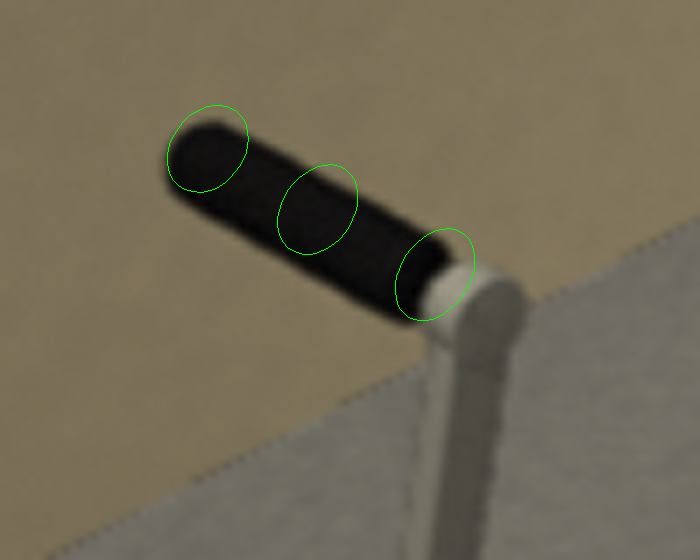

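View pics/o_g_top.png

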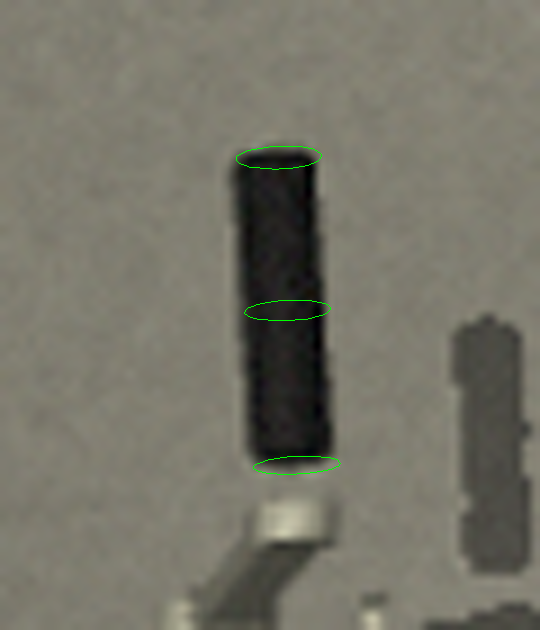

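Request:
arm_command(
  increments=[
    [[-1, 0, 0, 0], [-2, 0, 0, 0], [-2.5, 0, 0, 0], [-2.5, 0, 0, 0], [-2.5, 0, 0, 0], [-2.5, 0, 0, 0], [-2.5, 0, 0, 0], [-2.5, 0, 0, 0], [-2.5, 0, 0, 0], [-2.5, 0, 0, 0], [-2.5, 0, 0, 0], [-2.5, 0, 0, 0], [-2.5, 0, 0, 0], [-2, 0, 0, 0], [0, 0, 0, 0]],
  ],
)

```text
time: 24.92
eef_pos: [0.5224, 0.1543, 0.3658]
tcp_rot: [0.477, 0.522, -0.475, 0.524]
contact_force: [-0.7, 0.5, 0.2]
opening: 0.878
```

Run:
```python
from h import *
plan([0.630,0.238,0.36],[-0.094,0.9956])
im=optics.read_camera("side")
overlay(im,"side",[],160,130,180,200,4,"pics/o_s12c.png")
```

```text
t 24.93 pos [0.5224 0.1543 0.3658] toolcm [ 0.63 11.5  -7.32] F [-0.7  0.5  0.2] op 0.878 q [ 0.1  -0.08  1.73  0.    1.49  0.01]
[[ 0.004  0.996  0.094]
 [ 0.     0.094 -0.996]
 [-1.     0.004 -0.   ]]
turn about tool x 1.571
```

View pics/o_s12c.png

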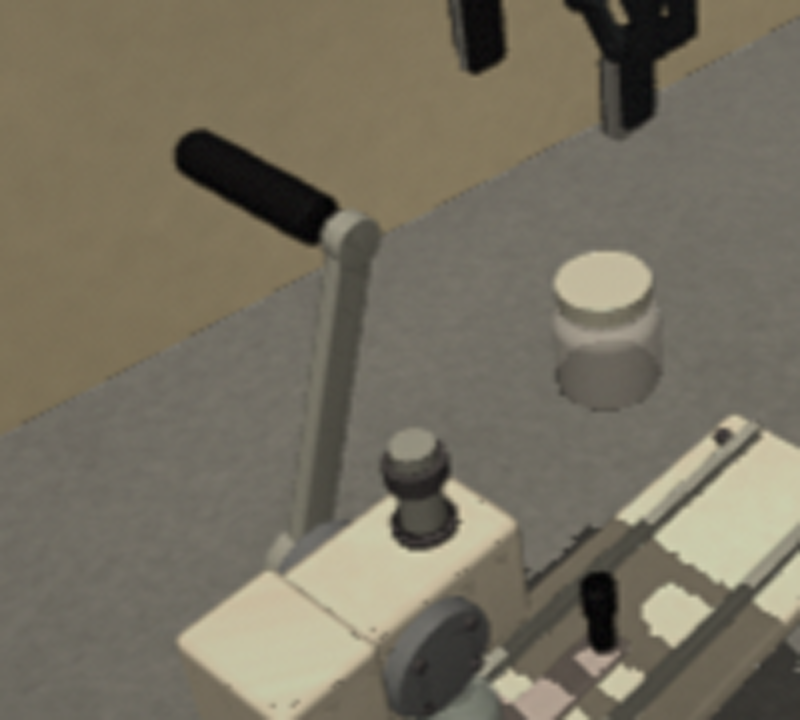

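Request:
arm_command(
  increments=[
    [[0, 1.5, -1, 0], [0, 2, -1.3, 0], [0, 2.5, -1.5, 0], [0, 2.5, -1.5, 0], [0, 2, -1.3, 0], [0, 1, -0.7, 0], [0, 0, 0, -0.17], [0, 0, 0, -0.175], [0, 0, 0, -0.175], [0, 0, 0, -0.175], [0, 0, 0, -0.175], [0, 0, 0, -0.175], [0, 0, 0, -0.175], [0, 0, 0, -0.175], [0, 0, 0, -0.175], [0, 0, 0, 0], [0, 0, 0, 0]],
  ],
)

```text
time: 27.1
eef_pos: [0.6292, 0.2376, 0.3629]
tcp_rot: [-0.032, 0.707, 0.032, 0.706]
contact_force: [0.4, 0.7, 0.0]
opening: 0.876
```

Run:
```python
from h import *
plan([0.630,0.238,0.292],[-0.094,0.9956])
im=optics.read_camera("side")
overlay(im,"side",[],80,100,200,200,3.5,"pics/o_s13c.png")
```

```text
t 27.1 pos [0.6292 0.2376 0.3629] toolcm [7.09 0.03 0.09] F [0.4 0.7 0. ] op 0.876 q [ 0.21  0.22  1.42 -0.    1.5  -1.45]
[[-0.001 -0.091  0.996]
 [-0.     0.996  0.091]
 [-1.    -0.    -0.001]]
turn about tool x -0.004
```

View pics/o_s13c.png

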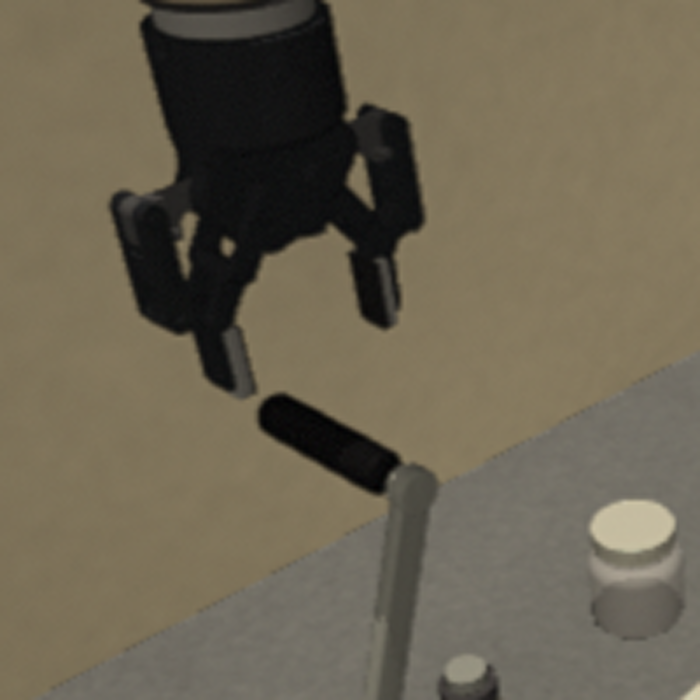

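The fingers straddle the grip, one on each side along press x. I'll descend and close.

Request:
arm_command(
  increments=[
    [[1.5, 0, 0, 0], [2, 0, 0, 0], [1.5, 0, 0, 0], [1.2, 0, 0, 0], [0.8, 0, 0, 0], [0, 0, 0, 0]],
  ],
)

```text
time: 27.9
eef_pos: [0.6292, 0.2377, 0.2925]
tcp_rot: [-0.033, 0.707, 0.033, 0.706]
contact_force: [0.7, -0.8, -0.6]
opening: 0.877
```

Request:
arm_command(
  increments=[
    [[0, 0, 0, 0], [0, 0, 0, 0], [0, 0, 0, 0], [0, 0, 0, 0], [0, 0, 0, 0], [0, 0, 0, 0], [0, 0, 0, 0], [0, 0, 0, 0]],
  ],
  grip=1.6,
  grip_force=40,
)

```text
time: 28.9
eef_pos: [0.6297, 0.2376, 0.294]
tcp_rot: [-0.033, 0.706, 0.033, 0.707]
contact_force: [0.7, 0.5, 5.3]
opening: 0.269
```

Run:
```python
from h import *
plan([0.630,0.238,0.292],[-0.094,0.9956])
im=optics.read_camera("side")
overlay(im,"side",[],100,100,180,200,4,"pics/o_s14c.png")
```

```text
t 28.9 pos [0.6297 0.2376 0.294 ] toolcm [0.2  0.03 0.04] F [0.7 0.5 5.3] op 0.269 q [ 0.21  0.24  1.52 -0.    1.38 -1.45]
[[ 0.001 -0.093  0.996]
 [-0.     0.996  0.093]
 [-1.    -0.     0.001]]
turn about tool x -0.001
```

View pics/o_s14c.png

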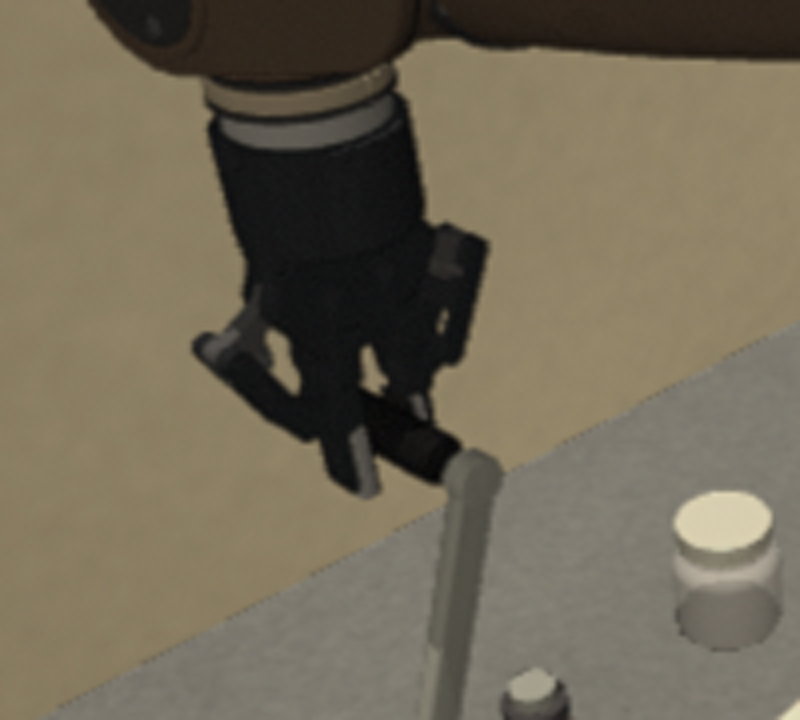

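Run:
```python
import numpy as np
a=1.222-np.linspace(0,1.222,25)
dx=16*-np.diff(np.sin(a)); dy=-16*np.diff(np.cos(a))
print([[round(x,2),round(y,2),0,0] for x,y in zip(dx,dy)])
```

```text
[[np.float64(0.3), np.float64(-0.76), 0, 0], [np.float64(0.34), np.float64(-0.74), 0, 0], [np.float64(0.37), np.float64(-0.72), 0, 0], [np.float64(0.41), np.float64(-0.7), 0, 0], [np.float64(0.44), np.float64(-0.68), 0, 0], [np.float64(0.48), np.float64(-0.66), 0, 0], [np.float64(0.51), np.float64(-0.63), 0, 0], [np.float64(0.54), np.float64(-0.61), 0, 0], [np.float64(0.57), np.float64(-0.58), 0, 0], [np.float64(0.6), np.float64(-0.55), 0, 0], [np.float64(0.63), np.float64(-0.52), 0, 0], [np.float64(0.66), np.float64(-0.48), 0, 0], [np.float64(0.68), np.float64(-0.45), 0, 0], [np.float64(0.7), np.float64(-0.42), 0, 0], [np.float64(0.72), np.float64(-0.38), 0, 0], [np.float64(0.74), np.float64(-0.34), 0, 0], [np.float64(0.76), np.float64(-0.3), 0, 0], [np.float64(0.77), np.float64(-0.26), 0, 0], [np.float64(0.78), np.float64(-0.23), 0, 0], [np.float64(0.79), np.float64(-0.19), 0, 0], [np.float64(0.8), np.float64(-0.14), 0, 0], [np.float64(0.81), np.float64(-0.1), 0, 0], [np.float64(0.81), np.float64(-0.06), 0, 0], [np.float64(0.81), np.float64(-0.02), 0, 0]]
```

Request:
arm_command(
  increments=[
    [[0.3, -0.76, 0, 0], [0.34, -0.74, 0, 0], [0.37, -0.72, 0, 0], [0.41, -0.7, 0, 0], [0.44, -0.68, 0, 0], [0.48, -0.66, 0, 0], [0, 0, 0, 0]],
  ],
)

```text
time: 29.82
eef_pos: [0.6338, 0.1945, 0.2695]
tcp_rot: [-0.033, 0.706, 0.033, 0.707]
contact_force: [3.4, 1.1, 4.9]
opening: 0.269
```

Run:
```python
from h import *
th=1.222*6/24; a=1.222-th
plan([0.6297+.16*(np.cos(a)-np.cos(1.222))*.094,0.2376-.16*(np.cos(a)-np.cos(1.222))*.9956,0.294-.16*(np.sin(1.222)-np.sin(a))],[-0.094,0.9956])
```

```text
t 29.82 pos [0.6338 0.1945 0.2695] toolcm [-0.1   0.06 -0.  ] F [3.4 1.1 4.9] op 0.269 q [ 0.15  0.23  1.57 -0.    1.34 -1.52]
[[ 0.001 -0.092  0.996]
 [-0.     0.996  0.092]
 [-1.    -0.     0.   ]]
turn about tool x -0.002
```

Tracking well, with small forces. I'll continue.

Request:
arm_command(
  increments=[
    [[0.51, -0.63, 0, 0], [0.54, -0.61, 0, 0], [0.57, -0.58, 0, 0], [0.6, -0.55, 0, 0], [0.63, -0.52, 0, 0], [0.66, -0.48, 0, 0], [0.68, -0.45, 0, 0], [0, 0, 0, 0]],
  ],
)

```text
time: 30.82
eef_pos: [0.6373, 0.1572, 0.2271]
tcp_rot: [-0.032, 0.706, 0.033, 0.707]
contact_force: [4.6, 3.6, 4.4]
opening: 0.269
```

Run:
```python
from h import *
th=1.222*13/24; a=1.222-th
plan([0.6297+.16*(np.cos(a)-np.cos(1.222))*.094,0.2376-.16*(np.cos(a)-np.cos(1.222))*.9956,0.294-.16*(np.sin(1.222)-np.sin(a))],[-0.094,0.9956])
im=optics.read_camera("side"); cv2.imwrite("pics/side15.png",im)
```

```text
t 30.82 pos [0.6373 0.1572 0.2271] toolcm [-0.16 -0.01 -0.  ] F [4.6 3.6 4.4] op 0.269 q [ 0.09  0.25  1.63  0.    1.26 -1.58]
[[ 0.001 -0.093  0.996]
 [ 0.001  0.996  0.093]
 [-1.     0.001  0.001]]
turn about tool x -0.001
```

View pics/side15.png

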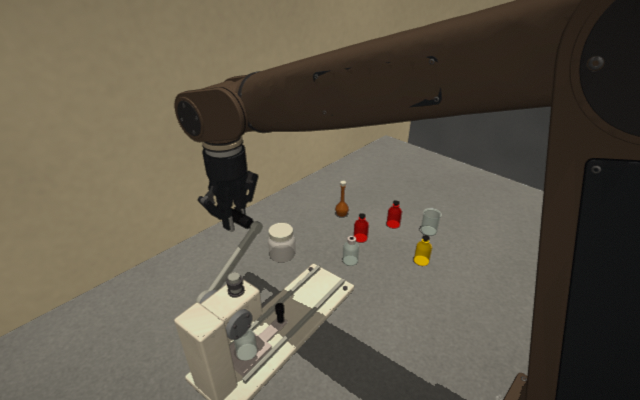

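Request:
arm_command(
  increments=[
    [[0.7, -0.42, 0, 0], [0.72, -0.38, 0, 0], [0.74, -0.34, 0, 0], [0.76, -0.3, 0, 0], [0.77, -0.26, 0, 0], [0.78, -0.23, 0, 0], [0.79, -0.19, 0, 0], [0, 0, 0, 0]],
  ],
)

```text
time: 31.88
eef_pos: [0.6393, 0.1372, 0.1753]
tcp_rot: [-0.032, 0.706, 0.034, 0.707]
contact_force: [4.6, 5.5, 6.8]
opening: 0.271
```

Run:
```python
from h import *
th=1.222*20/24; a=1.222-th
plan([0.6297+.16*(np.cos(a)-np.cos(1.222))*.094,0.2376-.16*(np.cos(a)-np.cos(1.222))*.9956,0.294-.16*(np.sin(1.222)-np.sin(a))],[-0.094,0.9956])
```

```text
t 31.88 pos [0.6393 0.1372 0.1753] toolcm [-0.07 -0.12 -0.01] F [4.6 5.5 6.8] op 0.271 q [ 0.06  0.29  1.68  0.    1.17 -1.61]
[[ 0.001 -0.093  0.996]
 [ 0.003  0.996  0.093]
 [-1.     0.003  0.001]]
turn about tool x -0.001
```

Request:
arm_command(
  increments=[
    [[0.8, -0.1, 0, 0], [0.8, -0.05, 0, 0], [0.8, 0, 0, 0], [0.6, 0, 0, 0], [0, 0, 0, 0]],
  ],
)

```text
time: 32.5
eef_pos: [0.6396, 0.1342, 0.1465]
tcp_rot: [-0.033, 0.706, 0.033, 0.707]
contact_force: [1.4, 0.0, 9.2]
opening: 0.269
```

Request:
arm_command(
  increments=[
    [[0.2, 0, 0, 0], [0.2, 0, 0, 0], [0, 0, 0, 0]],
  ],
)

```text
time: 32.88
eef_pos: [0.6397, 0.1341, 0.1442]
tcp_rot: [-0.033, 0.706, 0.033, 0.707]
contact_force: [-1.0, 0.7, 13.0]
opening: 0.272
```

Request:
arm_command(
  increments=[
    [[0.2, 0, 0, 0], [0.2, 0, 0, 0], [0, 0, 0, 0]],
  ],
)

```text
time: 33.25
eef_pos: [0.6398, 0.1342, 0.144]
tcp_rot: [-0.034, 0.706, 0.033, 0.707]
contact_force: [-8.1, -1.0, 25.4]
opening: 0.268
```

Request:
arm_command(
  increments=[
    [[0, 0, 0, 0], [0, 0, 0, 0], [0, 0, 0, 0], [0, 0, 0, 0]],
  ],
)

```text
time: 33.75
eef_pos: [0.6398, 0.1342, 0.144]
tcp_rot: [-0.034, 0.706, 0.033, 0.707]
contact_force: [-7.5, -0.2, 25.8]
opening: 0.27
```

Run:
```python
from h import *
plan([0.639,0.132,0.144],[-0.094,0.9956])
im=optics.read_camera("side"); cv2.imwrite("pics/side16.png",im)
overlay(im,"side",[],200,160,190,200,4,"pics/o_s16.png")
for q in ("grip_mid","stopper_top","vial_center","foot","shuttle_handle"):
    print(q,[(np.round(d["at"],1).tolist(),round(d["conf"],2)) for d in optics.place_of("side",q)][:5])
print("exp grip",proj("side",[.639,.132,.172]),"exp stopper",proj("side",[.512,.2533,.105]),"knob",proj("side",[.5214,.1537,.055]))
im=optics.read_camera("top"); cv2.imwrite("pics/top16.png",im)
```

```text
t 33.75 pos [0.6398 0.1342 0.144 ] toolcm [ 0.   -0.21 -0.1 ] F [-7.5 -0.2 25.8] op 0.27 q [ 0.05  0.32  1.7  -0.    1.12 -1.61]
[[ 0.001 -0.094  0.996]
 [-0.001  0.996  0.094]
 [-1.    -0.001  0.001]]
turn about tool x -0.0
grip_mid [([238.4, 243.5], 0.47)]
stopper_top [([236.2, 428.2], 0.59), ([201.7, 397.0], 0.54), ([213.2, 363.7], 0.53), ([311.1, 278.6], 0.16)]
vial_center [([249.7, 423.0], 0.86), ([339.0, 243.4], 0.84), ([229.3, 359.6], 0.64), ([214.7, 393.0], 0.59)]
foot []
shuttle_handle [([309.0, 281.4], 0.94), ([252.5, 280.6], 0.21)]
exp grip (np.float64(239.73239651375638), np.float64(247.42686714200005)) exp stopper (np.float64(326.84158464286446), np.float64(242.15755534241475)) knob (np.float64(311.1470406262865), np.float64(279.59577658070805))
```

View pics/o_s16.png

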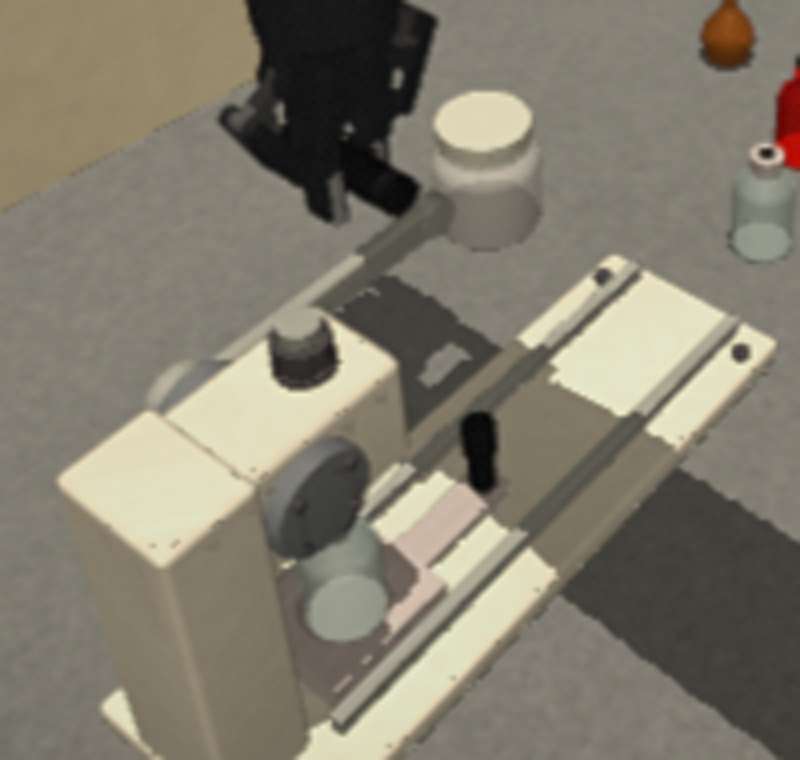

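View pics/top16.png

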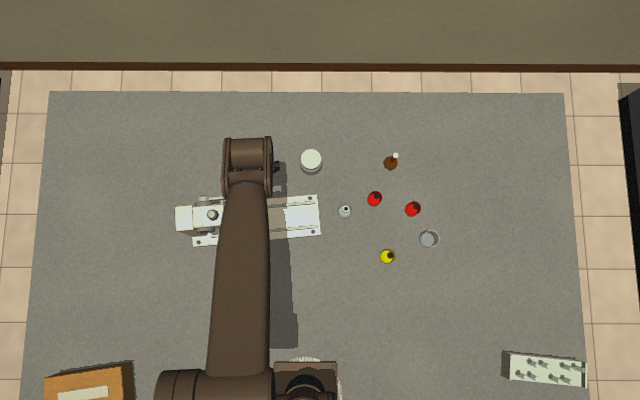

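Run:
```python
from h import *
s=sensors.get_state(); print(s["time"],s["eef_pos"],s["contact_force"],s["opening"])
print(ctrl.sign_off())
```

```text
34.1 [0.63981935 0.13416684 0.14402915] [-7.27755433 -1.76325669 23.56792822] 0.26275939025621176
the job is handed in; nothing more can be done
None
```

The job is handed in at 34.1 s, with the robot still holding the lever on its stop. I never saw the seated stopper or the foot on it, because the press head hides them from both cameras. That it is seated is inferred from the lever being on its stop.

**What I did:** I lifted the clear vial with the raised stopper and lowered it into the shuttle pocket, where it met the floor at about 5 N. After letting go, I pushed the shuttle in by its knob. I then gripped the lever's black cylinder and brought it round its arc to the stop.

**Last checks that agreed:**
- **Shuttle:** it moved about 119.5 mm, then did not move further under a 20 N push. The picture after pressing still shows the knob in its pushed-in place.
- **Lever:** 4 mm more commanded travel moved it only 0.2 mm while the force rose from 13 to 25 N. It held at about 24 to 26 N, with the grip at the height expected at the stop.
- **Vial and other glassware:** the vial stands upright under the ram in the last side picture. The jar and the other glassware show in their original places in the last pictures.

**Checks that disagreed slightly:**
- The two cameras differed by about 2.5 mm on the pocket position. I used the middle, and the vial went in without contact.
- The network put the knob and lever grip 2 to 4 pixels from where I expected, and reported no foot. I put the offset down to network error.
- While held at the stop, the wrist also reads about 7 N sideways, in world x.

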